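# Lay out the clock parts on their matching pads

### The arm

A 7-joint arm with a two-finger parallel gripper is mounted at the origin on the work surface. World frame = base frame: x ahead of the robot, y to its left, z up, the work surface at z = 0. Lengths are in m, angles in degrees, forces in N, time in s.
With the tool pointing down it reaches from about 0.4 to 0.875 m from the base axis. Payload 6.5 kg.
Tool frame: the origin (TCP) lies between the finger pads; the fingertips stand 25 mm ahead of it and the grasp point (between the pads) lies 6 mm ahead of it; z points along the fingers, y is the line along which they close (so a half turn about z gives the same grasp; the last joint's range is limited). The gripper opens to 85 mm and grips with 20 to 120 N. Pads are 22 mm wide; open, the fingers measure 114 mm over their backs; the gripper's body (76 mm by 85 mm) begins 54 mm behind the grasp point. The pads swing forward as they close: fully open they stand 13 mm farther back than shut.
Start: joints at [67.082, 30.733, -0.252, 88.115, 0.149, 61.152, -4.079], TCP at [0.213, -0.614, 0.256] pointing down, gripper open.
Joint ranges: [-154.64, 154.64], [-21.42, 123.67], [-72.66, 72.17], [13.99, 137.28], [-74.86, 254.86], [10.95, 109.41], [-158.01, 158.01]. Speed limits (degrees/s): [136.94, 136.94, 180, 180, 180, 180, 180].

### API

Orientations are given as [roll, pitch, yaw] about the fixed x, y, z axes, in that order (R = Rz(yaw) Ry(pitch) Rx(roll)).
In Python, from plant import env gives the robot as it stands. Calls block until the motion is done:
- env.move_ptp(position, orientation): joint-space move of the TCP to a pose.
- env.movel(position, orientation=None, v=0.15, threshold=None): straight line of the TCP; orientation=None keeps the orientation; v is the mean speed in m/s. With threshold (N) it stops when the force on the tool has changed by that much, and returns True; else False.
- env.move_joints(angles): joint-space move.
- env.open() and env.grab(): open the fingers fully, or close them until they stop; the grip force is fixed at half the most.
- env.hold(seconds).
- env.inverse_kinematics(position, orientation): joint angles nearest the present ones, or None.
- env.get_state(): the state.
- env.read_camera(name): name is "side" or "top" or "wrist"; returns the picture (384x512x3 uint8, red, green, blue); there is no depth.
- env.camera_model(name): a dict with "intrinsics" (3x3 intrinsics, pixels), "R" (3x3) and "t" (3): a world point X has camera coordinates R X + t; the wrist camera has in their place "hand_eye" (4x4, takes a point from camera to tool coordinates, whose origin is the TCP and whose axes are the flange's). Camera axes: x right, y down, z forward; pixel columns grow to the right and rows downward; lengths in m; the calibration is good to about 2 mm. A picture is of the moment at which its call begins: read the wrist's pose just before it. camera_model takes no time and is no camera call.
A pose or a line that the arm cannot do raises env.PlanningError and nothing moves.
- env.hand_in(): hands the job in; it is judged then, once.
Trained networks look in the newest picture that a camera, given by its name, has taken for a name from the list of things; names that differ only in an ending like _2 or _b are one class to them, and where a whole thing is asked for, a point or a joint stands for the part that bears it (a point fixed in the world has none). Each returns a list of dicts, best first, with "confidence" (0 to 1); they miss things now and then, are a little off and sometimes report something else, mostly with a low value. They report only what shows in the picture. A call takes as long as a camera call. They do not tell look-alikes from the thing itself.
- env.look_for(name, camera): "rect" ([left, top, width, height] in pixels, round what is visible of it).
- env.regions_of(name, camera): "mask" (384x512 bool, what is visible of it) and "rect" ([left, top, width, height] in pixels, round what is visible of it).
The state is a dict: "t": time; "joint_pos": joint angles; "joint_velocities": joint speeds; "joint_torque": joint torques, N m; "tool_pos": TCP position; "tool_rot": TCP orientation; "ft_force": force on the tool from outside, world axes, zero at the start; "torque": the same for the moment, N m; "opening": finger opening in m; "grasp_force": force on a finger pad.
Only numpy, scipy, OpenCV 4.12 (cv2) and the standard library are available. Lean on these libraries where they do the work, as an engineer would, in place of code of your own. Each camera call takes 0.05 s, during which the arm holds its last target. There are 200 camera calls.

### The job

Lay each of the four clock parts (the spoked brass wheel, the plain steel spring barrel, the black quartz movement and the brass winding key) flat on the green felt pad whose cream silhouette matches it, centred on the silhouette; the movement and the key must also be turned to line up with it, the key with its wings on the silhouette's wings (the movement may go either way round). Set each part down rather than dropping it, and leave the little oil bottle and the eye loupe standing where they are.

Things in the scene. Friction and masses are not known exactly. Their poses are not given: they have to be found in the camera images.
- wheel: Brass toothed clock wheel lying flat, 73 mm across the teeth, 5 mm thick, with four spokes; from its middle a bare steel arbor of 14 mm diameter stands up to 36 mm above the underside: grip the arbor above the wheel. Origin: centre of the underside, z up. About 120 g. Any yaw.
- barrel: Plain steel spring barrel, an upright drum of 46 mm diameter and 34 mm height with a brass disc inlaid on top and a 10 mm dark stub rising 6 mm more. Origin: centre of the underside, z up. About 250 g. Any yaw.
- movement: Black plastic quartz clock movement, a flat box 66 mm along x, 46 mm along y, 18 mm high, with a grey collar and brass shaft (8 mm diameter, up to 32 mm above the underside) standing at x = +16 mm, and a red battery lying across it at x = -18 mm (its top 21.5 mm above the underside). Origin: centre of the underside, z up. About 90 g. Grip it across its 46 mm sides.
- key: Brass winding key lying flat, about 90 g. Round stem, 14 mm diameter, from x = -6 to +42 mm; two round wings of 25 mm diameter, 8 mm thick, centred at x = -17, y = +12.5 and -12.5 mm (50 mm wide overall). Origin: on the stem's axis, at underside level; +x points along the stem away from the wings, z up. Grip the stem across y, around x = +14 mm.
- wheel_pad: Fixed dark-green felt pad, 96 x 96 x 4 mm. Origin: centre of its underside, z up. At its centre a cream silhouette of a toothed wheel with four spokes, 80 mm across.
- barrel_pad: Fixed dark-green felt pad, 96 x 96 x 4 mm. Origin: centre of its underside, z up. At its centre a plain cream disc of 52 mm diameter.
- movement_pad: Fixed dark-green felt pad, 96 x 96 x 4 mm. Origin: centre of its underside, z up. At its centre a plain cream rectangle, 72 mm along x and 52 mm along y.
- key_pad: Fixed dark-green felt pad, 96 x 96 x 4 mm. Origin: centre of its underside, z up. Cream silhouette of the key: wing discs of 30 mm diameter centred at x = -29, y = +12.5 and -12.5 mm, and a stem bar 18 mm wide along x up to x = +31.5 mm. The key lies exactly on it with its x axis along the pad's x axis and its origin at x = -12 mm, y = 0 of the pad.
- oil: Small amber glass oil bottle with black cap, upright, 30 mm diameter, 62 mm high. To be left alone. Origin: centre of the underside.
- loupe: Blue plastic eye loupe, a small cone standing on its wide end, 34 mm diameter below, 30 mm high. To be left alone. Origin: centre of the underside.
Mind the look-alikes: they are no part of the job. What is meant by the key is not pink or turquoise, and is the larger of those in its own colour.

How it is judged:
By the outcome, as a careful person would: the job done as asked, in the order asked, and still so for the second after the job is handed in, with the robot touching nothing.
It also fails if it takes over 120 s, if anything falls off the work surface, if the arm or the gripper's body presses on something with over 40 N, if the wrist force passes 120 N, or if a joint passes its speed limit or range.

## Working session

There is one attempt and no reset: what is moved stays moved. The work goes in short steps, each a Python script; the robot and the scene stay as the last script left them, time stands still between calls to the robot, and variables do not carry over. Pictures are saved under pics/ and viewed, at most 14 in all, crops included, and the job is handed in when it is done.

```bash
ls; mkdir -p pics; python3 - <<'E'
from plant import env
import cv2, numpy as np
for c in("top","side"):
    im=env.read_camera(c); cv2.imwrite(f"pics/{c}0.png",im[:,:,::-1])
    m=env.camera_model(c); print(c,m["intrinsics"],m["R"],m["t"])
    for n in ["wheel","barrel","movement","key","wheel_pad","barrel_pad","movement_pad","key_pad","oil","loupe"]:
        print(n,[(np.round(d["rect"]).tolist(),round(d["confidence"],2)) for d in env.look_for(n,c)])
print(env.camera_model("wrist"))
print(env.get_state())
E
```

```text
pics
top [[394.65022982   0.         265.38452486]
 [  0.         394.65022982 192.12160338]
 [  0.           0.           1.        ]] [[-0.05001352 -0.99874587  0.00231114]
 [-0.97335521  0.0482233  -0.22417438]
 [ 0.22378178 -0.01346131 -0.97454631]] [0.01357082 0.52876772 0.91348922]
wheel [([187.0, 144.0, 28.0, 24.0], 0.93)]
barrel [([359.0, 247.0, 18.0, 17.0], 0.52)]
movement [([89.0, 181.0, 32.0, 29.0], 0.93)]
key [([219.0, 204.0, 16.0, 29.0], 0.8), ([193.0, 256.0, 26.0, 27.0], 0.62), ([245.0, 176.0, 16.0, 19.0], 0.48), ([190.0, 199.0, 9.0, 18.0], 0.42)]
wheel_pad [([390.0, 168.0, 43.0, 45.0], 0.6)]
barrel_pad [([278.0, 198.0, 47.0, 47.0], 0.9)]
movement_pad [([292.0, 130.0, 38.0, 38.0], 0.75)]
key_pad [([128.0, 242.0, 43.0, 47.0], 0.63), ([358.0, 247.0, 22.0, 17.0], 0.33)]
oil [([255.0, 138.0, 8.0, 13.0], 0.55)]
loupe [([151.0, 170.0, 12.0, 7.0], 0.58)]
side [[449.1201687    0.         259.20795941]
 [  0.         449.1201687  186.1704833 ]
 [  0.           0.           1.        ]] [[-0.95708532 -0.28978781 -0.00327281]
 [-0.17004107  0.57066971 -0.80338168]
 [ 0.23467791 -0
[... 1181 characters left out ...]
.1, 'joint_pos': array([67.08230058, 30.73218818, -0.25120525, 88.11464217,  0.14969132,
       61.15240338, -4.08030116]), 'joint_velocities': array([ 0.04409123, -0.0437179 , -0.0777266 ,  0.07512276, -0.01877943,
        0.04703792,  0.01499454]), 'joint_torque': array([-3.56020873e-04, -5.83351636e+01,  1.04777031e+00, -2.59444839e+01,
        1.24746861e-02,  1.75329507e-03, -5.17405596e-06]), 'tool_pos': array([ 0.21294446, -0.61412564,  0.25630806]), 'tool_rot': array([1.79998720e+02, 2.66047848e-03, 1.91255469e+01]), 'ft_force': array([-0.28633436,  0.19563869,  0.03249227]), 'torque': array([-0.05003257, -0.00209506, -0.01068461]), 'grasp_force': 0.0, 'opening': 0.08524089623478079}
```

```bash
python3 - <<'E'
import cv2
a=cv2.imread("pics/top0.png")[110:310,70:450]; cv2.imwrite("pics/top0c.png",cv2.resize(a,None,fx=2.1,fy=2.1,interpolation=cv2.INTER_CUBIC))
a=cv2.imread("pics/side0.png")[90:370,120:390]; cv2.imwrite("pics/side0c.png",cv2.resize(a,None,fx=2.1,fy=2.1,interpolation=cv2.INTER_CUBIC))
E
```

```text
(no output)
```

View pics/top0c.png

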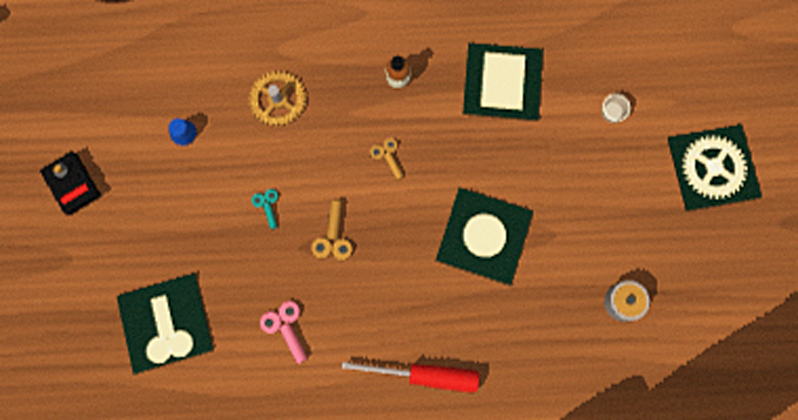

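View pics/side0c.png

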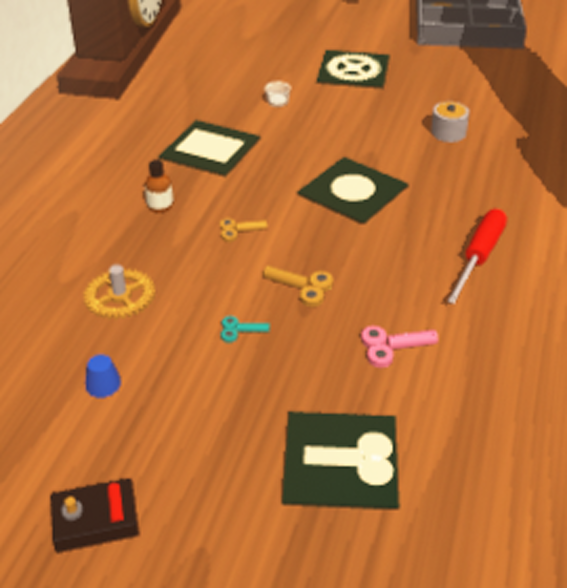

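The keys are at full-image pixels: large brass (228,219), small brass (254,185), turquoise (196,209) and pink (206,267). The one meant is the large brass key at (228,219), because it is brass and the bigger of the two brass ones. The pads are clear: movement (310,149), wheel (410,190), barrel (301,222) and key (149,264). The barrel is at (369,252), the white cup at (363,161) is a distractor, and the wheel is at (201,156).

```bash
cat > h.py <<'E'
from plant import env
import cv2, numpy as np
from scipy.spatial.transform import Rotation as Ro
def pose(c,st=None):
    m=env.camera_model(c); K=m["intrinsics"]
    if c=="wrist":
        T=np.eye(4); T[:3,:3]=Ro.from_euler("xyz",st["tool_rot"],degrees=True).as_matrix(); T[:3,3]=st["tool_pos"]
        T=T@m["hand_eye"]; return K,T[:3,:3],T[:3,3]
    return K,m["R"].T,-m["R"].T@m["t"]
def ray(P,uv):
    K,R,o=P; uv=np.atleast_2d(uv).astype(float)
    return o,(R@np.linalg.inv(K)@np.c_[uv,np.ones(len(uv))].T).T
def onplane(P,uv,z):
    o,d=ray(P,uv); return o+d*((z-o[2])/d[:,2])[:,None]
def proj(P,X):
    K,R,o=P; c=(np.atleast_2d(X)-o)@R@K.T; return c[:,:2]/c[:,2:]
def tri(Ps,uvs):
    A=np.zeros((3,3));b=np.zeros(3);L=[]
    for P,uv in zip(Ps,uvs):
        o,d=ray(P,uv); d=d[0]/np.linalg.norm(d[0]); M=np.eye(3)-np.outer(d,d); A+=M;b+=M@o;L.append((M,o))
    X=np.linalg.solve(A,b); return X,[float(np.linalg.norm(M@(X-o))) for M,o in L]
E
python3 - <<'E'
from h import *
T,S=pose("top"),pose("side")
r=lambda l,t,w,h:(l+w/2,t+h/2)
D=dict(wheel=(r(187,144,28,24),r(160,215,37,26)),barrel=(r(359,247,18,17),r(325,140,17,19)),movement=(r(89,181,32,29),r(142,319,45,31)),key=(r(219,204,16,29),r(248,216,30,22)),
wheel_pad=(r(390,168,43,45),r(270,115,34,17)),barrel_pad=(r(278,198,47,47),r(262,165,51,30)),movement_pad=(r(292,130,38,38),r(199,150,44,27)),key_pad=(r(128,242,43,47),r(254,284,56,49)),oil=(r(255,138,8,13),r(191,166,10,25)),loupe=(r(151,170,12,7),r(160,258,20,20)),cup=((363,161),(252,134)))
for n,(a,b) in D.items():
    X,e=tri([T,S],[a,b]); print(n,X.round(3),np.round(e,4),np.hypot(*X[:2]).round(3))
E
```

```text
wheel [0.645 0.152 0.007] [0.0029 0.0029] 0.663
barrel [ 0.368 -0.262  0.009] [0.0027 0.0027] 0.451
movement [0.552 0.404 0.003] [0.0014 0.0014] 0.684
key [ 0.473  0.088 -0.   ] [0.0046 0.0046] 0.481
wheel_pad [ 0.533 -0.401 -0.009] [0.0028 0.0028] 0.666
barrel_pad [ 0.461 -0.103 -0.003] [0.0002 0.0002] 0.472
movement_pad [ 0.659 -0.145 -0.016] [0.0021 0.0021] 0.675
key_pad [ 0.371  0.288 -0.003] [0.0026 0.0026] 0.47
oil [ 0.665 -0.003  0.029] [0.0002 0.0002] 0.665
loupe [0.605 0.268 0.011] [0.0006 0.0006] 0.661
cup [ 0.61  -0.275  0.011] [0.0012 0.0012] 0.67
```

```bash
python3 - <<'E'
from h import *
import pickle
N={'wheel':(.645,.152),'barrel':(.368,-.262),'movement':(.552,.404),'key':(.473,.088),'wheel_pad':(.533,-.401),'barrel_pad':(.461,-.103),'movement_pad':(.659,-.145),'key_pad':(.371,.288)}
out=[]
for i,y in enumerate([-.32,-.15,.02,.19,.34]):
    env.move_ptp([.55,y,.22],[180,0,0]); env.hold(.2)
    st=env.get_state(); im=env.read_camera("wrist"); P=pose("wrist",st); reg={}
    for n,x in N.items():
        u,v=proj(P,[*x,.005])[0]
        if 30<u<482 and 25<v<359: reg[n]=[(d["mask"],d["confidence"]) for d in env.regions_of(n,"wrist")]
    out.append((st,im,reg)); cv2.imwrite(f"pics/w{i}.png",im[:,:,::-1])
    print(i,env.get_state()["t"],st["tool_pos"].round(3),st["tool_rot"].round(2))
    for n,l in reg.items():
        for m,c in l:
            u=np.argwhere(m)[:,::-1].mean(0); print("  ",n,round(c,2),m.sum(),u.round(1),onplane(P,u,.004)[0][:2].round(4))
pickle.dump(out,open("survey.pkl","wb"))
E
```

```text
0 3.2 [ 0.549 -0.321  0.22 ] [ 1.7998e+02  0.0000e+00 -9.0000e-02]
   barrel 0.93 1094 [207.2 298.5] [ 0.3682 -0.2586]
   wheel_pad 0.81 6563 [316.  175.6] [ 0.534  -0.3927]
   barrel_pad 0.94 5645 [ 75.  230.9] [ 0.4646 -0.1005]
   movement_pad 0.59 9000 [81.4 60.3] [ 0.6595 -0.1386]
1 4.4167 [ 0.55  -0.152  0.22 ] [ 1.7996e+02  0.0000e+00 -1.5000e-01]
   barrel 0.67 1128 [338.1 299.7] [ 0.3666 -0.2609]
   key 0.87 1262 [ 60.5 229.2] [0.4677 0.0861]
   key 0.74 817 [109.2 148.9] [0.5663 0.0135]
   wheel_pad 0.95 6808 [460.4 175.6] [ 0.534  -0.3915]
   barrel_pad 0.78 5549 [213.4 232.7] [ 0.4625 -0.1009]
   movement_pad 0.95 8850 [241.1  60.5] [ 0.6595 -0.1378]
2 5.6833 [0.55  0.018 0.22 ] [ 1.7996e+02 -0.0000e+00 -1.6000e-01]
   wheel 0.83 3159 [129.4  71.9] [0.6488 0.1511]
   key 0.89 370 [163.7 297.9] [0.3701 0.1378]
   key 0.82 1117 [200.1 229.8] [0.4667 0.0851]
   key 0.73 678 [258.6 148.7] [0.5663 0.0135]
   key 0.72 554 [130.8 195.5] [0.5109 0.1651]
   key 0.18 9070 [401.4  60.2] [ 0.6597 -0.137 ]
   barrel_pad 0.61 4159 [346.4 225.4] [ 0.4721 -0.0937]
   barrel_pad 0.25 3031 
[... 243 characters left out ...]
4 0.1504]
   movement 0.84 2861 [ 62.  164.1] [0.5493 0.4101]
   key 0.92 862 [336.4 226.8] [0.4704 0.0883]
   key 0.85 740 [407.5 148. ] [0.567  0.0141]
   key 0.81 696 [284.1 297.3] [0.371 0.15 ]
   key 0.61 520 [274.1 195.7] [0.5106 0.165 ]
   key_pad 0.87 3119 [186.2 290. ] [0.3822 0.2775]
4 7.95 [0.551 0.338 0.22 ] [ 1.7995e+02 -2.0000e-02 -1.3000e-01]
   wheel 0.93 3201 [431.3  71.4] [0.6491 0.1498]
   wheel 0.51 1282 [462.4 228.4] [0.4683 0.084 ]
   movement 0.16 3854 [293.4 287.4] [0.3861 0.2883]
   key 0.87 567 [399.7 195.2] [0.5111 0.1661]
   key 0.75 1318 [462.1 228.5] [0.4682 0.0844]
   key 0.56 3045 [431.4  71.6] [0.649  0.1498]
   key_pad 0.63 3944 [293.6 287.9] [0.3854 0.288 ]
```

View pics/w1.png

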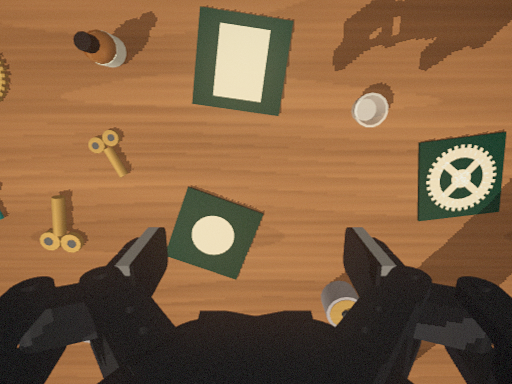

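View pics/w4.png

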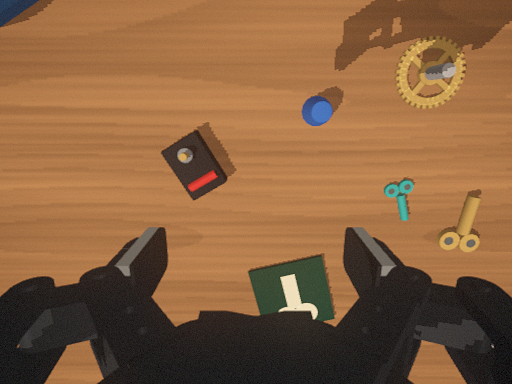

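Picture w1 shows the oil at (105,48), the barrel partly hidden at (340,300), and the movement, wheel and barrel pads at (241,62), (461,176) and (213,235). Picture w4 shows the movement at (195,165), the wheel at (431,72), the large brass key at (460,225) and the key pad partly hidden at (292,290). I need nearer views of the key pad and the barrel.

```bash
python3 - <<'E'
from h import *
import pickle
out=pickle.load(open("survey.pkl","rb"))
for i,(x,y) in enumerate([(.36,.30),(.34,.22),(.34,-.21),(.335,-.28)]):
    env.move_ptp([x,y,.22],[180,0,0]); env.hold(.2)
    st=env.get_state(); im=env.read_camera("wrist"); out.append((st,im,{})); cv2.imwrite(f"pics/w{5+i}.png",im[:,:,::-1])
print(env.get_state()["t"])
pickle.dump(out,open("survey.pkl","wb"))
cv2.imwrite("pics/pair.png",np.hstack([out[6][1],out[8][1]])[60:330:,:,::-1][:, 112:912])
hsv=lambda k,u,v:cv2.cvtColor(out[k][1],cv2.COLOR_RGB2HSV)[v,u].tolist()
for n,a in dict(brasskey=(4,468,210),wheel=(4,401,78),wing=(4,444,241),movtop=(4,195,170),movside=(4,180,185),shadow=(4,222,150),wood=(4,100,100),pad=(1,200,20),cream=(1,240,60),barrel=(1,330,293),padw=(1,430,210)).items(): print(n,hsv(*a))
E
```

```text
12.1417
brasskey [18, 149, 190]
wheel [20, 139, 216]
wing [16, 95, 142]
movtop [15, 80, 64]
movside [14, 144, 189]
shadow [13, 154, 121]
wood [14, 145, 190]
pad [53, 65, 79]
cream [23, 47, 238]
barrel [12, 48, 107]
padw [60, 74, 79]
```

View pics/pair.png

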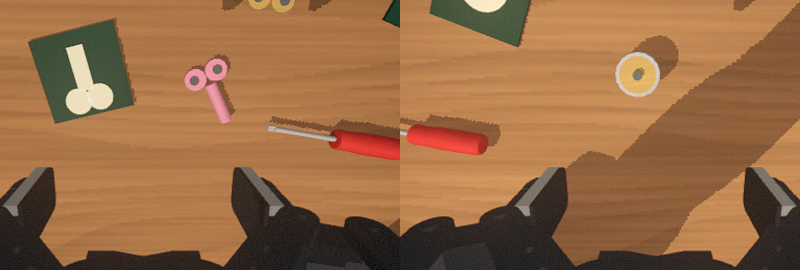

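Left half (w6): the key pad is whole at (192,131) in full-image pixels, next to the pink key. Right half (w8): the barrel is whole at (350,134). Next I fit models to the silhouettes over all unobstructed views.

```bash
cat > fit.py <<'E'
from h import *
from scipy.optimize import minimize
a=np.linspace(0,2*np.pi,40,endpoint=False); C=np.c_[np.cos(a),np.sin(a)]
cyl=lambda x,y,r,z0,z1:np.r_[np.c_[C*r+[x,y],0*a+z0],np.c_[C*r+[x,y],0*a+z1]]
box=lambda x0,x1,y0,y1,z0,z1:np.array([[x,y,z] for x in(x0,x1) for y in(y0,y1) for z in(z0,z1)])
stem=lambda:np.r_[np.c_[0*a-6,C[:,0]*7,C[:,1]*7+7],np.c_[0*a+42,C[:,0]*7,C[:,1]*7+7]]
pad=[box(-48,48,-48,48,0,4)]
M=dict(wheel=[cyl(0,0,36,0,5),cyl(0,0,7,0,36)],barrel=[cyl(0,0,23,0,34),cyl(0,0,5,34,40)],
 movement=[box(-33,33,-23,23,0,18),cyl(16,0,4,0,32),box(-24,-12,-20,20,0,21.5)],
 key=[stem(),cyl(-17,12.5,12.5,3,11),cyl(-17,-12.5,12.5,3,11)],wheel_pad=pad,barrel_pad=pad,movement_pad=pad,
 key_cream=[cyl(-29,12.5,15,4,4),cyl(-29,-12.5,15,4,4),box(-29,31.5,-9,9,4,4)],mov_cream=[box(-36,36,-26,26,4,4)],
 wheel_cream=[cyl(0,0,39,4,4)],barrel_cream=[cyl(0,0,26,4,4)],key_pad=pad)
S=4
def fgmask(im,cream):
    h,s,v=cv2.split(cv2.cvtColor(cv2.GaussianBlur(im,(3,3),0),cv2.COLOR_RGB2HSV).astype(int))
    m=((s<90)&(v>140)) if cream else ((h>16)|(h<9)|(s<105))
    return cv2.medianBlur(m.astype(np.uint8),3)
def target(im,P,n,xy,rad):
    m=fgmask(im,"cream" in n); c=proj(P,[*xy,.004])[0]
    f=np.linalg.norm(proj(P,[xy[0],xy[1]+.05,.004])[0]-c)/.05
    r=np.zeros_like(m); cv2.circle(r,tuple(int(q) for q in c),int(rad*f),1,-1); m=m*r
    k,l,stt,ce=cv2.connectedComponentsWithStats(m)
    i=1+np.argmax([stt[j,4] for j in range(1,k)]); m=(l==i).astype(np.uint8)
    ct,_=cv2.findContours(m,cv2.RETR_EXTERNAL,cv2.CHAIN_APPROX_NONE)
    m=cv2.drawContours(np.zeros_like(m),ct,-1,1,-1)
    return m,c
def render(P,n,p,off):
    x,y,yaw,z=p; c,s=np.cos(yaw),np.sin(yaw); o=np.zeros((160*S,160*S),np.uint8)
    for q in M[n]:
        q=q/1e3; X=np.c_[q[:,0]*c-q[:,1]*s+x,q[:,0]*s+q[:,1]*c+y,q[:,2]+z]
        h=cv2.convexHull(((proj(P,X)-off+.5)*S).astype(np.float32))
        cv2.fillConvexPoly(o,np.round(h*16-8).astype(np.int32),1,shift=4)
    return cv2.resize(o.astype(np.float32),(160,160),interpolation=cv2.INTER_AREA)
def fit(n,views,p0,rad,fixz=None):
    T=[]
    for im,P in views:
        m,c=target(im,P,n,p0[:2],rad); off=np.round(c)-80
        T.append((cv2.warpAffine(m.astype(np.float32),np.float32([[1,0,-off[0]],[0,1,-off[1]]]),(160,160)),P,off))
    def cost(q):
        p=[q[0]/1e3,q[1]/1e3,q[2]/50,(q[3]/1e3 if fixz is None else fixz)]
        return sum(np.abs(render(P,n,p,o)-t).sum()/t.sum() for t,P,o in T)/len(T)
    best=None
    for yaw in np.atleast_1d(p0[2]):
        x0=np.array([p0[0]*1e3,p0[1]*1e3,yaw*50,0]); 
        r=minimize(cost,x0,method="Nelder-Mead",options=dict(initial_simplex=np.r_[[x0],x0+np.diag([8,8,10,6])],maxiter=220,xatol=.05,fatol=1e-4))
        if best is None or r.fun<best.fun: best=r
    q=best.x; return np.array([q[0],q[1],np.degrees(q[2]/50),q[3] if fixz is None else fixz*1e3]),best.fun
E
cat > run.py <<'E'
from fit import *
import pickle
out=pickle.load(open("survey.pkl","rb")); V=[(im,pose("wrist",st)) for st,im,_ in out]
d=np.radians
W=np.arange(0,360,45); Q=[0,30,60]
J=dict(wheel=((.649,.150,0),(2,3,4),.055),barrel=((.367,-.26,0),(7,8),.05),movement=((.549,.41,d(W)),(3,4),.06),
 key=((.468,.086,d(W)),(1,2,3,4),.055),wheel_pad=((.534,-.392,d(Q)),(0,1),.08),barrel_pad=((.4625,-.1009,d(Q)),(0,1),.08),
 movement_pad=((.6595,-.1375,d(Q)),(0,1,2),.08),key_pad=((.38,.283,d(Q)),(5,6),.08),key_cream=((.38,.283,d(W)),(5,6),.06),
 mov_cream=((.6595,-.1375,d([0,45,90,135])),(0,1,2),.06),wheel_cream=((.534,-.392,0),(0,1),.06),barrel_cream=((.4625,-.1009,0),(0,1),.06))
R={}
for n,(p0,vs,rad) in J.items():
    try:
        p,c=fit(n,[V[i] for i in vs],p0,rad); g,c2=fit(n,[V[i] for i in vs],(p[0]/1e3,p[1]/1e3,d(p[2])),rad,0.0); R[n]=g.tolist()
        print(n,"free",p.round(1),round(c,3),"z0",g.round(1),round(c2,3))
    except Exception as e: print(n,repr(e))
import json; json.dump(R,open("R.json","w"))
E
time python3 run.py
```

```text
wheel free [ 6.476e+02  1.511e+02  6.000e+00 -4.000e-01] 0.051 z0 [647.5 151.2   5.9   0. ] 0.051
barrel free [ 370.3 -260.9    3.6    0.5] 0.024 z0 [ 370.3 -261.   -23.2    0. ] 0.024
movement free [546.1 411.8  30.1 -11. ] 0.214 z0 [547.5 407.5  28.5   0. ] 0.275
key free [469.1  85.3 353.1  -0.5] 0.244 z0 [469.1  85.3 353.2   0. ] 0.24
wheel_pad free [ 5.310e+02 -3.927e+02  7.400e+00 -5.000e-01] 0.013 z0 [ 531.1 -392.5    7.3    0. ] 0.014
barrel_pad free [ 4.589e+02 -9.960e+01  6.880e+01 -1.000e-01] 0.171 z0 [459.  -99.6  68.7   0. ] 0.18
movement_pad free [ 6.569e+02 -1.373e+02  8.190e+01 -1.000e-01] 0.012 z0 [ 656.9 -137.4   81.9    0. ] 0.012
key_pad free [3.736e+02 2.896e+02 1.038e+02 3.000e-01] 0.012 z0 [373.6 289.6 103.8   0. ] 0.012
key_cream free [373.6 289.6 373.8   1.6] 0.037 z0 [373.3 289.8 373.8   0. ] 0.041
mov_cream free [ 6.566e+02 -1.372e+02  1.719e+02  1.000e-01] 0.025 z0 [ 656.7 -137.2  171.8    0. ] 0.025
wheel_cream free [ 531.  -392.3   12.5    0. ] 0.052 z0 [ 531.  -392.3   10.8    0. ] 0.052
barrel_cream free [ 459.5 -100.     3.9    0.9] 0.036 z0 [459.2 -99.7  11.6   0. ] 0.039
real	0m9.459s
user	0m9.750s
sys	0m0.788s
```

The fits agree with z = 0 and with the given sizes, except the movement and the key, where the colour masks look poor. I'll check those masks and confirm the key in an enlarged crop.

```bash
python3 - <<'E'
from fit import *
import pickle,json
out=pickle.load(open("survey.pkl","rb")); R=json.load(open("R.json")); rows=[]
for n,ks,rad in(("movement",(3,4),.06),("key",(1,2,4),.055)):
    for k in ks:
        st,im,_=out[k]; P=pose("wrist",st); p=R[n]; m,c=target(im,P,n,[p[0]/1e3,p[1]/1e3],rad)
        o=np.round(c)-80; A=np.float32([[1,0,-o[0]],[0,1,-o[1]]]); w=lambda q:cv2.warpAffine(q,A,(160,160))[30:130,30:130]
        r=render(P,n,[p[0]/1e3,p[1]/1e3,np.radians(p[2]),0],o)[30:130,30:130]
        t=w(im).copy(); u=cv2.resize(t,(260,260),interpolation=cv2.INTER_CUBIC); g=np.dstack([w(m)*255,(r*255).astype(np.uint8),0*w(m)])
        rows.append(np.vstack([u,cv2.resize(g,(260,260))]))
cv2.imwrite("pics/chk.png",cv2.resize(np.hstack(rows),None,fx=.61,fy=.61)[:,:,::-1])
E
```

```text
(no output)
```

View pics/chk.png

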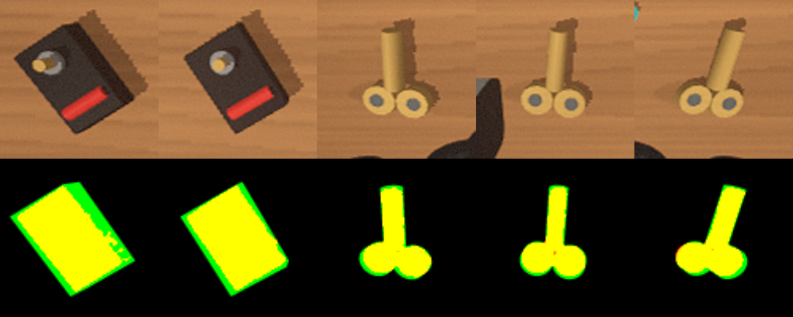

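The crop confirms the large solid-brass key (round wings, full size). The masks lose the movement's side faces and the key's shaded rims, so I'll refine the segmentation for these two with GrabCut.

```bash
python3 - <<'E'
import fit
from fit import *
import pickle,json
out=pickle.load(open("survey.pkl","rb")); R=json.load(open("R.json")); V=[(im,pose("wrist",st)) for st,im,_ in out]
base=fit.target
def gc(im,P,n,xy,rad):
    m,c=base(im,P,n,xy,rad); k=lambda r:cv2.getStructuringElement(cv2.MORPH_ELLIPSE,(r,r))
    g=np.full(m.shape,cv2.GC_BGD,np.uint8); g[cv2.dilate(m,k(25))>0]=cv2.GC_BGD; g[cv2.dilate(m,k(11 if n=="movement" else 7))>0]=cv2.GC_PR_BGD; g[m>0]=cv2.GC_FGD
    x,y=np.int32(c); sl=np.s_[max(0,y-70):y+70,max(0,x-70):x+70]; gg=g[sl].copy()
    cv2.grabCut(np.ascontiguousarray(im[sl][:,:,::-1]),gg,None,np.zeros((1,65)),np.zeros((1,65)),4,cv2.GC_INIT_WITH_MASK)
    r=np.zeros_like(m); r[sl]=(gg==1)|(gg==3); print(n,m.sum(),r.sum(),end=" "); return r,c
fit.target=gc
for n,vs,rad in(("movement",(3,4),.06),("key",(1,2,3,4),.055)):
    for sub in [vs]+[(v,) for v in vs]:
        p=R[n]; p0=(p[0]/1e3,p[1]/1e3,np.radians(p[2])); g,c=fit.fit(n,[V[i] for i in sub],p0,rad,0.0); s=g.round(1),round(c,3)
        if sub==vs: f,c3=fit.fit(n,[V[i] for i in sub],p0,rad); print("free",f.round(1),round(c3,3)); 
        print(sub,*s)
# vertical + size check of the movement: red battery centroid, triangulated
uv=[]
for i in(3,4):
    h,s,v=cv2.split(cv2.cvtColor(V[i][0],cv2.COLOR_RGB2HSV).astype(int)); m=((h<6)|(h>174))&(s>170)&(v>90)
    c=proj(V[i][1],[.549,.41,.02])[0]; q=np.argwhere(m)[:,::-1]; q=q[np.linalg.norm(q-c,axis=1)<45]; uv.append(q.mean(0)); W=onplane(V[i][1],q,.0215)[:,:2]; print(cv2.minAreaRect((W*1e3).astype(np.float32)))
print(tri([V[3][1],V[4][1]],uv))
E
```

```text
Traceback (most recent call last):
AttributeError: 'function' object has no attribute 'target'
```

```bash
cat > gc.py.txt <<'E'
E
rm gc.py.txt; cat > refine.py <<'E'
from h import *
import fit as F
import pickle,json
out=pickle.load(open("survey.pkl","rb")); R=json.load(open("R.json")); V=[(im,pose("wrist",st)) for st,im,_ in out]
base=F.target
def gc(im,P,n,xy,rad):
    m,c=base(im,P,n,xy,rad); k=lambda r:cv2.getStructuringElement(cv2.MORPH_ELLIPSE,(r,r))
    g=np.zeros(m.shape,np.uint8); g[cv2.dilate(m,k(13 if n=="movement" else 7))>0]=cv2.GC_PR_BGD; g[m>0]=cv2.GC_FGD
    x,y=np.int32(c); sl=np.s_[max(0,y-70):y+70,max(0,x-70):x+70]; gg=g[sl].copy()
    cv2.grabCut(np.ascontiguousarray(im[sl][:,:,::-1]),gg,None,np.zeros((1,65)),np.zeros((1,65)),4,cv2.GC_INIT_WITH_MASK)
    r=np.zeros_like(m); r[sl]=(gg==1)|(gg==3); print(m.sum(),r.sum(),end=" "); return r,c
F.target=gc
for n,vs,rad in(("movement",(3,4),.06),("key",(1,2,3,4),.055)):
    for sub in [vs]+[(v,) for v in vs]:
        p=R[n]; p0=(p[0]/1e3,p[1]/1e3,np.radians(p[2])); g,c=F.fit(n,[V[i] for i in sub],p0,rad,0.0); s=g.round(1),round(c,3)
        if sub==vs: f,c3=F.fit(n,[V[i] for i in sub],p0,rad); print("free",f.round(1),round(c3,3)); R[n]=g.tolist()
        print(n,sub,*s)
uv=[]
for i in(3,4):
    h,s,v=cv2.split(cv2.cvtColor(V[i][0],cv2.COLOR_RGB2HSV).astype(int)); m=((h<6)|(h>174))&(s>170)&(v>90)
    c=proj(V[i][1],[.549,.41,.02])[0]; q=np.argwhere(m)[:,::-1]; q=q[np.linalg.norm(q-c,axis=1)<45]; uv.append(q.mean(0)); print(cv2.minAreaRect((onplane(V[i][1],q,.0215)[:,:2]*1e3).astype(np.float32)))
print("battery",tri([V[3][1],V[4][1]],uv))
json.dump(R,open("R.json","w"))
E
python3 refine.py
```

```text
2262 2798 2180 2523 2262 2765 2180 2528 free [548.3 407.5  30.1  -3.8] 0.061
movement (3, 4) [548.9 406.2  29.9   0. ] 0.072
2262 2798 movement (3,) [548.5 406.2  30.6   0. ] 0.088
2180 2528 movement (4,) [549.2 406.2  30.5   0. ] 0.05
1157 1233 1045 1113 1857 2173 1190 1291 1157 1233 1045 1113 1857 2176 1190 1291 free [470.   85.1 352.9  -1.1] 0.216
key (1, 2, 3, 4) [470.6  85.2 353.2   0. ] 0.225
1157 1233 key (1,) [470.3  84.4 355.1   0. ] 0.118
1045 1113 key (2,) [471.3  84.8 353.6   0. ] 0.122
1871 2185 key (3,) [470.4  84.5 353.    0. ] 0.481
1190 1291 key (4,) [470.9  86.3 351.2   0. ] 0.1
((533.4620361328125, 395.5927734375), (9.895574569702148, 36.248573303222656), 30.262165069580078)
((534.026123046875, 396.6684875488281), (9.878567695617676, 34.869651794433594), 30.380069732666016)
battery (array([0.53327539, 0.39704218, 0.01892223]), [0.00014916093102971346, 0.0001491609310300022])
```

```bash
python3 - <<'E'
from h import *
env.move_ptp([.46,-.26,.08],[180,0,0]); env.grab(); 
r=env.movel([.46,-.26,.02],v=.03,threshold=3); s=env.get_state(); print(r,s["tool_pos"],s["ft_force"],s["opening"],s["t"])
env.movel([.46,-.26,.08],v=.15); env.open()
print(env.get_state()["t"])
E
```

```text
True [ 0.45999916 -0.25999832  0.02512639] [0.44269503 1.03133208 6.64828741] 0.0001614691595466553 15.3083
16.6083
```

```bash
cat >> h.py <<'E'
def log(s):
    st=env.get_state(); print(s,"t",round(st["t"],1),"pos",st["tool_pos"].round(4),"open",round(st["opening"]*1e3,1),"F",round(st["grasp_force"],1),st["ft_force"].round(1))
def pick(x,y,yaw,z):
    o=[180,0,yaw]; env.move_ptp([x,y,.12],o); env.movel([x,y,z],o,v=.12); env.grab(); log("grab"); env.movel([x,y,z+.12],v=.15); log("lift")
    return env.get_state()["opening"]
def place(x,y,yaw,z):
    o=[180,0,yaw]; env.move_ptp([x,y,z+.09],o); env.movel([x,y,z+.012],o,v=.15); env.hold(.15)
    print("touch",env.movel([x,y,z+.002],o,v=.02,threshold=3)); log("down"); env.open(); env.hold(.2); env.movel([x,y,z+.10],v=.15)
E
python3 - <<'E'
from h import *
w=pick(.6475,.1512,0,.033)
if .011<w<.017: place(.531,-.3924,0,.037)
w=pick(.3703,-.261,0,.027)
if .043<w<.049: place(.4591,-.0998,0,.031)
log("end"); env.move_ptp([.50,-.24,.24],[180,0,0]); env.hold(.2)
cv2.imwrite("pics/p1.png",env.read_camera("wrist")[:,:,::-1])
E
```

```text
grab t 19.8 pos [0.6477 0.1513 0.0333] open 11.9 F 58.4 [0.1 0.1 3.2]
lift t 20.8 pos [0.6467 0.1511 0.1519] open 11.7 F 58.4 [ 0.6  0.3 -1.5]
touch False
down t 24.2 pos [ 0.5309 -0.3925  0.0389] open 12.3 F 58.4 [ 0.2 -0.1 -1. ]
grab t 28.2 pos [ 0.3706 -0.261   0.0277] open 44.7 F 60.0 [-0.3  1.9  9.1]
lift t 29.1 pos [ 0.3698 -0.2606  0.1463] open 44.6 F 61.4 [-0.3 -0.4 -2.4]
touch False
down t 31.4 pos [ 0.459  -0.0998  0.0329] open 44.6 F 61.4 [-0.2  0.5 -1.2]
end t 32.8 pos [ 0.4586 -0.0996  0.1305] open 85.9 F 0.0 [ 0.1  0.1 -1.3]
```

View pics/p1.png

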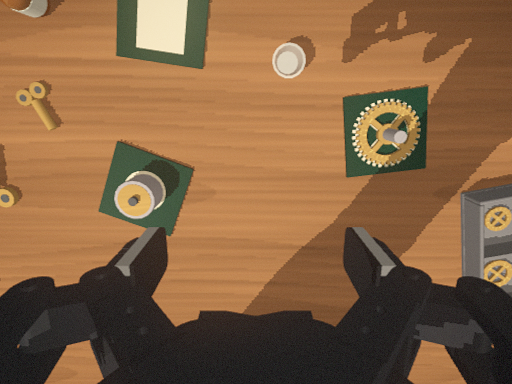

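p1 shows the wheel on its pad at (386,133) and the barrel on its pad at (140,195), both upright. The lowering stopped about 1–2 mm short of touching, so I'll lower the next two parts until contact.

```bash
sed -i 's/\[x,y,z+.002\],o,v=.02/[x,y,z-.003],o,v=.02/' h.py; python3 - <<'E'
from h import *
d=np.radians
w=pick(.549,.4063,30.3,.024)
if .042<w<.049: place(.6568,-.1373,-8.2,.028)
a=d(-6.9); w=pick(.4708+.014*np.cos(a),.0852+.014*np.sin(a),-6.9,.027)
if .010<w<.017: a=d(13.8); place(.3735+.002*np.cos(a),.2897+.002*np.sin(a),13.8,.031)
log("end")
import pickle; out=[]
for p in([.37,.30,.22],[.35,.22,.22],[.55,-.10,.22],[.55,-.2,.22],[.46,-.30,.22]):
    env.move_ptp(p,[180,0,0]); env.hold(.2); st=env.get_state(); out.append((st,env.read_camera("wrist"),{}))
pickle.dump(out,open("after.pkl","wb")); log("")
cv2.imwrite("pics/p2.png",cv2.resize(np.hstack([out[0][1],out[3][1]])[:270],None,fx=.78,fy=.78)[:,:,::-1])
E
```

```text
grab t 37.6 pos [0.5496 0.4068 0.025 ] open 44.6 F 63.4 [-1.1 -0.1  6. ]
lift t 38.6 pos [0.5482 0.4059 0.1428] open 44.6 F 62.7 [ 0.8 -0.2 -1.1]
touch True
down t 41.9 pos [ 0.6567 -0.1372  0.029 ] open 44.5 F 63.3 [-1.5  0.2  4.7]
grab t 46.1 pos [0.4848 0.0836 0.0273] open 11.4 F 58.6 [-1.7  0.2  5.2]
lift t 47.1 pos [0.484  0.0835 0.1463] open 11.1 F 58.5 [ 0.7  0.7 -0.5]
touch True
down t 49.4 pos [0.3754 0.2902 0.0313] open 11.4 F 59.3 [-1.2  0.   6.3]
end t 51.1 pos [0.375  0.2899 0.1305] open 85.4 F 0.0 [ 0.  -0.3 -0.9]
 t 55.7 pos [ 0.461  -0.2989  0.2198] open 85.4 F 0.0 [-0.5 -0.5 -0.4]
```

View pics/p2.png

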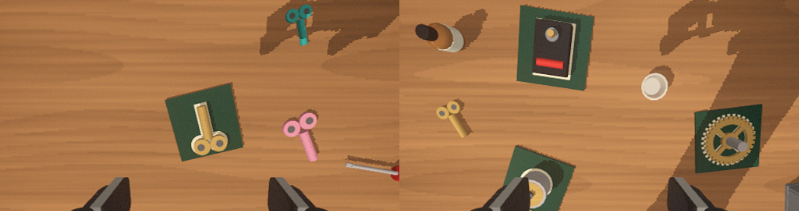

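p2 shows all four parts on their matching pads. To check the centring, I overlay each part's target outline on enlarged crops.

```bash
python3 - <<'E'
from h import *
import fit as F,pickle
out=pickle.load(open("after.pkl","rb")); d=np.radians; a=d(13.8)
T=dict(key=(.3735-.012*np.cos(a),.2897-.012*np.sin(a),a,.004),movement=(.6568,-.1373,d(-8.2),.004),wheel=(.531,-.3924,0,.004),barrel=(.4591,-.0998,0,.004))
rows=[]
for n,k in(("key",0),("key",1),("movement",2),("movement",3),("wheel",3),("wheel",4),("barrel",2),("barrel",4)):
    st,im,_=out[k]; P=pose("wrist",st); p=T[n]; c=proj(P,p[:2]+(.01,))[0]; o=np.round(c)-80
    w=cv2.warpAffine(im,np.float32([[1,0,-o[0]],[0,1,-o[1]]]),(160,160)); r=F.render(P,n,p,o)
    u=cv2.resize(w,(640,640),interpolation=cv2.INTER_CUBIC); R=cv2.resize(r,(640,640)); ct,_=cv2.findContours((R>.5).astype(np.uint8),0,2)
    cv2.drawContours(u,ct,-1,(0,255,255),1); rows.append(u[180:460,180:460])
g=np.vstack([np.hstack(rows[:4]),np.hstack(rows[4:])]); cv2.imwrite("pics/p3.png",cv2.resize(g,(800,400),interpolation=cv2.INTER_AREA)[:,:,::-1])
E
```

```text
(no output)
```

View pics/p3.png

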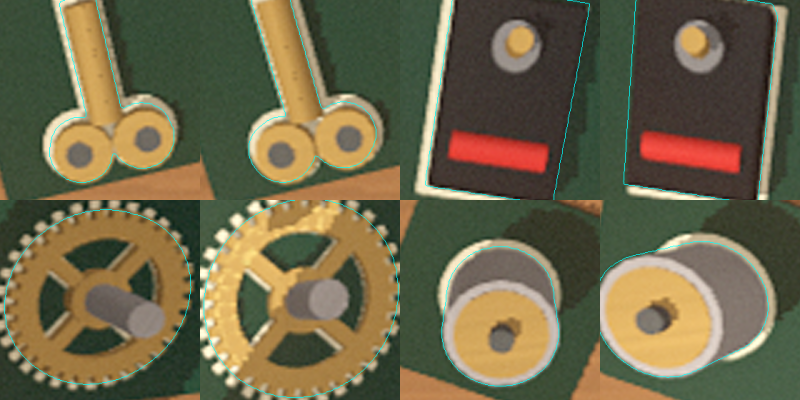

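The movement, barrel and wheel match their target outlines within about 1 mm. The key looks shifted 1–3 mm toward its wings, so I'll fit it numerically.

```bash
python3 - <<'E'
from h import *
import fit as F,pickle
out=pickle.load(open("after.pkl","rb")); V=[(im,pose("wrist",st)) for st,im,_ in out]; a=np.radians(13.8); pre=pickle.load(open("survey.pkl","rb"))
U=[(im,pose("wrist",st)) for st,im,_ in pre]
def fm(im,c):
    h,s,v=cv2.split(cv2.cvtColor(cv2.GaussianBlur(im,(3,3),0),cv2.COLOR_RGB2HSV).astype(int)); return ((s>80)&(h<26)&(h>12)&(v>60)).astype(np.uint8)
F.fgmask=fm; p0=(.3735-.012*np.cos(a),.2897-.012*np.sin(a),a)
for wz in((3,11),(0,8)):
    F.M["key"]=[F.stem(),F.cyl(-17,12.5,12.5,*wz),F.cyl(-17,-12.5,12.5,*wz)]
    for vs in((0,1),(0,),(1,)):
        g,c=F.fit("key",[V[i] for i in vs],p0,.043,.004); dx=np.array([[np.cos(a),np.sin(a)],[-np.sin(a),np.cos(a)]])@(g[:2]-np.array(p0[:2])*1e3)
        print(wz,vs,g.round(1),round(c,3),"err in key frame",dx.round(1),"yaw err",round(g[2]-13.8,1))
m,c=F.target(*V[0],"key",p0[:2],.043); print(m.sum(),[q.sum() for q in [F.render(V[0][1],"key",(*p0,.004),np.round(c)-80)]])
E
```

```text
(3, 11) (0, 1) [360.4 285.6  13.9   4. ] 0.122 err in key frame [-1.7 -0.9] yaw err 0.1
(3, 11) (0,) [360.1 285.6  13.6   4. ] 0.189 err in key frame [-2.  -0.8] yaw err -0.2
(3, 11) (1,) [360.4 285.6  14.3   4. ] 0.052 err in key frame [-1.7 -0.9] yaw err 0.5
(0, 8) (0, 1) [359.8 285.6  13.6   4. ] 0.121 err in key frame [-2.2 -0.7] yaw err -0.2
(0, 8) (0,) [359.6 285.4  13.7   4. ] 0.192 err in key frame [-2.6 -0.9] yaw err -0.1
(0, 8) (1,) [359.9 285.7  13.6   4. ] 0.047 err in key frame [-2.1 -0.6] yaw err -0.2
1651 [np.float32(1361.125)]
```

The key is about 2 mm off along its axis, still lying inside the silhouette. I'll regrip it and shift it.

```bash
python3 - <<'E'
from h import *
import fit as F
a=np.radians(13.8); e=np.array([np.cos(a),np.sin(a)]); n=np.array([-np.sin(a),np.cos(a)])
cur=np.array([.3602,.2856]); tgt=np.array([.3735,.2897])-.012*e
g=cur+.014*e; q=tgt+.014*e
o=[180,0,13.8]; env.move_ptp([*g,.12],o); env.movel([*g,.031],o,v=.12); env.grab(); log("grab"); env.movel([*g,.06],v=.1); env.movel([*q,.043],o,v=.1); env.hold(.15)
print(env.movel([*q,.028],o,v=.02,threshold=3)); log("down"); env.open(); env.hold(.2); env.movel([*q,.13],v=.15)
V=[]
for p in([.37,.30,.22],[.35,.22,.22]):
    env.move_ptp(p,[180,0,0]); env.hold(.2); st=env.get_state(); V.append((env.read_camera("wrist"),pose("wrist",st)))
def fm(im,c):
    h,s,v=cv2.split(cv2.cvtColor(cv2.GaussianBlur(im,(3,3),0),cv2.COLOR_RGB2HSV).astype(int)); return ((s>80)&(h<26)&(h>12)&(v>60)).astype(np.uint8)
F.fgmask=fm
for vs in((0,1),(1,)):
    r,c=F.fit("key",[V[i] for i in vs],(*tgt,a),.043,.004); d=r[:2]-tgt*1e3; print(vs,r.round(1),round(c,3),"err",(d@e).round(1),(d@n).round(1))
cv2.imwrite("pics/p4.png",cv2.resize(np.hstack([V[0][0][60:230,150:350],V[1][0][60:230,100:300]]),None,fx=2,fy=2)[:,:,::-1]); 
im=env.read_camera("top"); cv2.imwrite("pics/topf.png",cv2.resize(im[110:310,70:450],None,fx=2.1,fy=2.1)[:,:,::-1]); log("")
E
```

```text
grab t 59.5 pos [0.3738 0.2891 0.0313] open 11.3 F 58.5 [-0.5 -1.1  6.2]
True
down t 61.0 pos [0.3754 0.2902 0.0313] open 11.6 F 59.3 [ 0.  -0.6  5.4]
(0, 1) [362.1 286.1  13.6   4. ] 0.06 err 0.1 -0.8
(1,) [361.9 286.   14.    4. ] 0.059 err -0.1 -0.8
 t 64.1 pos [0.3503 0.2206 0.22  ] open 85.4 F 0.0 [-0.2  0.4  0.1]
```

View pics/p4.png

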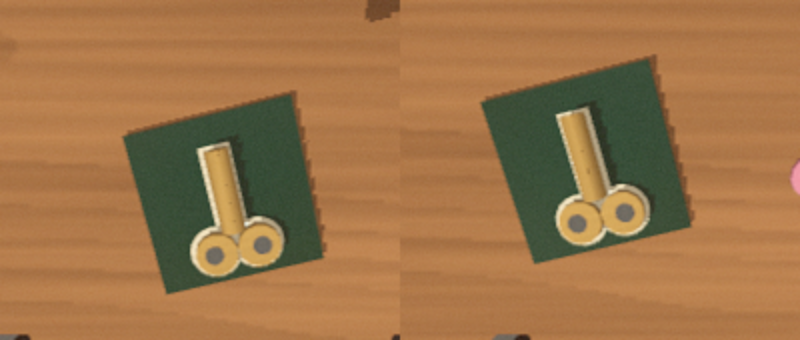

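View pics/topf.png

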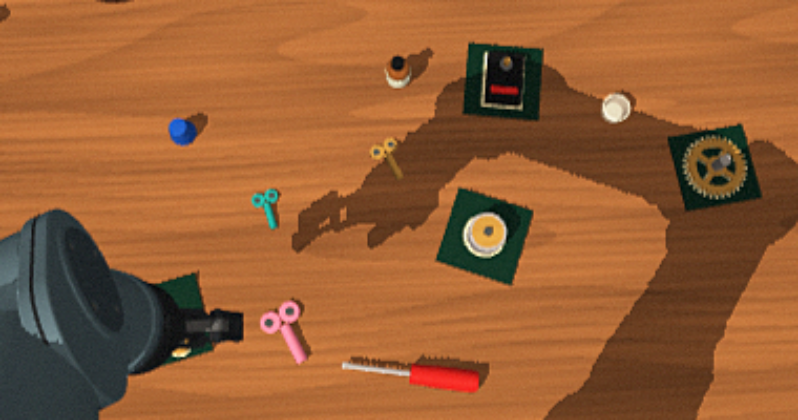

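The key now sits centred on its silhouette at (220,210) and (595,180) in p4. The top view shows the other three parts on their pads, with the oil bottle, the loupe and the look-alikes where they were.

```bash
python3 -c "
from plant import env
print(env.hand_in())"
```

```text
the job is handed in; nothing more can be done
None
```

The job is handed in at about 64 s on the robot's clock: all four parts lie on their matching pads, centred to about 1 mm by camera, with the wheel and barrel let go 1–2 mm above the felt, and the oil bottle and loupe were left where they stood.

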